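Load the dry-bath heater

TASK

Take the squat jar, the round bottle and the square bottle out of the steel tray one by one and lower each, upright and all the way down, into the heating-block pocket that has its shape and size; do not let them drop in from above. When all three are in, press the start button on the heater fully down and let it go. Leave the beaker standing where it is in the tray.

Things in the scene. Friction and masses are not known exactly. Their poses are not given: they have to be found in the camera images.
- jar: Squat white plastic jar with a flat pale lid, round, 60 mm in diameter, straight side up to 72 mm, 86 mm high in all. Stands in the tray. Origin: centre of its underside, z up.
- round_bottle: White plastic round bottle, 46 mm in diameter, straight side up to 76 mm, then a shoulder and a 32 mm cap, 97 mm high in all. Stands in the tray. Origin: centre of its underside, z up.
- square_bottle: White plastic square bottle, 46 x 46 mm with slightly rounded edges, flat sides up to 76 mm, then a neck and a 32 mm round cap, 97 mm high in all. Stands in the tray at any yaw. Origin: centre of its underside, z up, x and y square to its flat sides.
- beaker: Empty glass beaker, 70 mm across the rim, 90 mm high, standing in the tray among the containers; not part of the job. Origin: centre of its underside.
- tray: Shallow open stainless steel tray, fixed, 300 mm (its x) x 260 mm (its y), walls 30 mm high and 3 mm thick, floor 3 mm thick. The containers stand in it about 140 mm apart along its x and 120 mm along its y. It is either left or right of the heater. Origin: centre of its underside.
- heater: Three-zone dry-bath heater, fixed, 210 mm (its x) x 336 mm (its y). Its row of three aluminium blocks lies 35 mm behind the origin (+x), along y; in front (-x) is a deck 62 mm above the table with three displays (up to 66 mm) and one button. Rim 62 mm high. Origin: centre of its underside, z up.
- block_wide: Aluminium heating block 96 x 96 x 50 mm, fixed in one of the heater's three places (which one varies; 104 mm apart along the heater's y). A blind pocket in the middle of its top: round, 66 mm in diameter, for the jar, 38 mm deep, mouth chamfered 3 mm. Top face 80 mm above the table. Origin: centre of its underside, z up, sides along x and y.
- block_round: Aluminium heating block 96 x 96 x 50 mm, fixed in one of the heater's three places (which one varies; 104 mm apart along the heater's y). A blind pocket in the middle of its top: round, 52 mm in diameter, for the round bottle, 38 mm deep, mouth chamfered 3 mm. Top face 80 mm above the table. Origin: centre of its underside, z up, sides along x and y.
- block_square: Aluminium heating block 96 x 96 x 50 mm, fixed in one of the heater's three places (which one varies; 104 mm apart along the heater's y). A blind pocket in the middle of its top: square, 52 x 52 mm with its sides along the block's x and y, for the square bottle, 38 mm deep, mouth chamfered 3 mm. Top face 80 mm above the table. Origin: centre of its underside, z up, sides along x and y.
- block_wide_hole0 (a point): Centre of the mouth of the wide round pocket, level with the block's top face; axes as the block's.
- block_round_hole0 (a point): Centre of the mouth of the narrow round pocket, level with the block's top face; axes as the block's.
- block_square_hole0 (a point): Centre of the mouth of the square pocket, level with the block's top face; axes as the block's.
- start_top (a point): Centre of the top of the grey start button, 38 mm in diameter, in a black round collar 54 mm in diameter and 12 mm high, on the heater's deck; it is pressed straight down.
- start (a joint): Start button: 0 when up, 0.006 m fully down; sprung, about 5 N when fully down.
Not all that is in view belongs to the job. Leave any blue or red look-alike of the round_bottle alone.

How it is judged:
By the outcome, as a careful person would: the job done as asked, in the order asked, and still so for the second after the job is handed in, with the robot touching nothing.
It also fails if it takes over 72 s, if anything falls off the work surface, if the arm or the gripper's body presses on something with over 40 N, if the wrist force passes 120 N, or if a joint passes its speed limit or range.

ROBOT

A 6-joint arm with a two-finger parallel gripper is mounted at the origin on the work surface. World frame = base frame: x ahead of the robot, y to its left, z up, the work surface at z = 0. Lengths are in m, angles in rad, forces in N, time in s.
With the tool pointing down it reaches from about 0.35 to 0.975 m from the base axis. Payload 4.9 kg.
Tool frame: the origin (TCP) lies at the very end of the fingers, on their centre line; the grasp point (between the pads) lies 19 mm behind it; z points along the fingers, y is the line along which they close (so a half turn about z gives the same grasp; the last joint's range is limited). The gripper opens to 85 mm and grips with 20 to 120 N. Pads are 22 mm wide; open, the fingers measure 114 mm over their backs; the gripper's body (76 mm by 85 mm) begins 54 mm behind the grasp point. The pads swing forward as they close: fully open they stand 13 mm farther back than shut.
Start: joints at [-1.259, 0.053, 1.613, -0, 1.476, -0.119], TCP at [0.261, -0.568, 0.231] pointing down, gripper open.
Joint ranges: [-3.01, 3.01], [-1.01, 2.22], [0.06, 2.58], [-1.02, 4.17], [0.09, 2.62], [-3.14, 3.14]. Speed limits (rad/s): [2.57, 2.57, 3.14, 3.14, 3.14, 3.14].

INTERFACE

Orientations are given as a unit quaternion [w, x, y, z].
In Python, from plant import manip gives the robot as it stands.
- The arm moves only by the shell command python3 -m pendant 'ROWS'. ROWS is JSON, a list of rows, each a list of 3 entries, a list of its own where there are three numbers: the opening, from 0 (shut) to 1 (fully open), then the shift along the tool's x, y, z in units of 12 cm (1.0 is 12 cm), then the turn about the tool's z in units of pi rad (1.0 is pi rad). In form: [[gripper, [dx, dy, dz], roll], ...]. A call has 1 to 10 rows; each row is the pose to reach, as a shift and turn from the pose commanded when the call began, along the tool's axes at that moment, turning the shorter way round; what a row does not reach only later rows make up. A row lasts 1/10 s, in which the tool goes at most 50 mm and 8.59 degrees, less where a joint would pass 70% of its speed; a pose out of reach is approached as far as the arm can. A call with a number of a shift or a turn outside -1 to 1 is refused whole. A call with a gripper value outside its range is refused whole. The fingers move at their own pace and stop on an object; the grip force is fixed at half the most. Time passes only in rows, so rows that repeat a pose let the fingers close. It gives the time, the measured TCP pose, the force, the opening and the grip force at its end, in the units of the state.
- manip.state(): the state, without advancing time (a new reading comes with each control period).
- manip.grab_frame(name): name is "scene" or "top" or "wrist"; returns a dict with "img" (384x512x3 uint8, red, green, blue), "fx", "fy", "cx", "cy" (pixels), "eye" and "rotation" of the camera in the world; the wrist camera has in their place "tool_from_camera" (4x4, takes a point from camera to tool coordinates, whose origin is the TCP and whose axes are the flange's). Camera axes: x right, y down, z forward; pixel columns grow to the right and rows downward; lengths in m; the calibration is good to about 2 mm. A picture is of the moment at which its call begins: read the wrist's pose just before it. There is no depth.
- manip.job_done(): hands the job in; it is judged then, once.
The state is a dict: "time": time; "joint_pos": joint angles; "joint_vel": joint speeds; "joint_efforts": joint torques, N m; "tool_pos": TCP position; "tool_rot": TCP orientation; "contact_force": force on the tool from outside, world axes, zero at the start; "ft_torque": the same for the moment, N m; "gripper_width": opening from 0.0 (shut) to 1.0 (fully open); "grasp_force": force on a finger pad.
Only numpy, scipy, OpenCV 4.12 (cv2) and the standard library are available. Lean on these libraries where they do the work, as an engineer would, in place of code of your own. Each camera call takes 0.05 s, during which the arm holds its last target. There are 200 camera calls.

## Working session

There is one attempt and no reset: what is moved stays moved. The work goes in short steps, Python scripts to look and compute and a shell command to move; the robot and the scene stay as the last step left them, time stands still between calls to the robot, and variables do not carry over. Pictures are saved under pics/ and viewed, at most 10 in all, crops included, and the job is handed in when it is done.

```bash
ls; mkdir -p pics; python3 - <<'E'
from plant import manip
import cv2,numpy as np
s=manip.state();print({k:np.round(v,3).tolist() for k,v in s.items()})
for n in("scene","top"):
    f=manip.grab_frame(n);cv2.imwrite(f"pics/{n}0.png",f["img"][:,:,::-1])
    print(n,f["fx"],f["fy"],f["cx"],f["cy"],np.round(f["eye"],3),np.round(f["rotation"],3).tolist())
E
```

```text
pics
{'time': 0.0, 'joint_pos': [-1.259, 0.053, 1.614, -0.0, 1.476, -0.119], 'joint_vel': [-0.0, -0.0, -0.001, -0.0, -0.001, 0.002], 'joint_efforts': [-0.002, -39.369, -37.018, -0.0, 0.007, -0.0], 'tool_pos': [0.261, -0.567, 0.23], 'tool_rot': [-0.001, 0.977, 0.214, -0.0], 'contact_force': [-0.578, -0.897, 0.288], 'ft_torque': [-0.012, -0.045, -0.015], 'grasp_force': 0.0, 'gripper_width': 0.998}
scene 486.02522344546054 486.02522344546054 258.897635822078 186.52990834336939 [ 1.305 -0.458  1.046] [-0.312, 0.808, 0.464, -0.186]
top 401.72495760838734 401.72495760838734 261.3204927843844 190.59920435171284 [ 0.452 -0.053  1.034] [0.048, -0.698, 0.714, -0.026]
```

View pics/top0.png

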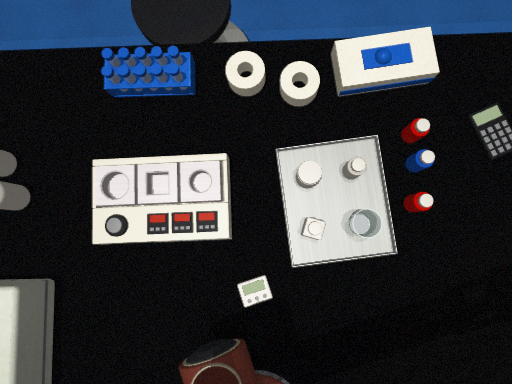

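View pics/scene0.png

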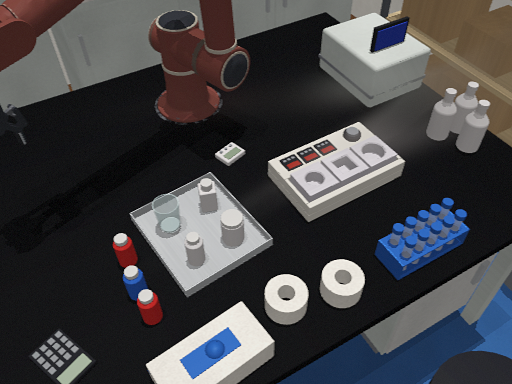

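The top view shows a tray on the right. It holds the jar with a wide lid at (309,174), a bottle with a round shoulder at (355,167), a square-shouldered bottle at (314,228) and the beaker at (364,223). On the heater at left are the wide pocket (116,185), the square (158,183), the narrow round (201,181) and the button (116,225). The scene view agrees: jar (232,227), round bottle (194,248), square bottle (207,195).

Possible look-alikes for the round bottle are the red and blue bottles at (421,126), (425,158) and (424,201) and the square bottle at (314,228). White rolls at (245,72) and (299,82) could pass for the jar. I choose the white ones inside the tray.

```bash
cat > h.py <<'E'
from plant import manip
import cv2,numpy as np
from scipy.spatial.transform import Rotation as R
def q(w): return R.from_quat(np.roll(w,-1))
def cam(n):
    s=manip.state(); f=manip.grab_frame(n)
    if n=="wrist":
        T=np.array(f["tool_from_camera"]); Rt=q(s["tool_rot"]).as_matrix()
        f["M"]=Rt@T[:3,:3]; f["E"]=Rt@T[:3,3]+s["tool_pos"]
    else: f["M"]=q(f["rotation"]).as_matrix(); f["E"]=np.array(f["eye"])
    return f
def ray(f,p): 
    d=f["M"]@[(p[0]-f["cx"])/f["fx"],(p[1]-f["cy"])/f["fy"],1]; return d/np.linalg.norm(d)
def onz(f,p,z): d=ray(f,p); return f["E"]+d*(z-f["E"][2])/d[2]
def proj(f,X):
    c=f["M"].T@(np.asarray(X)-f["E"]); return np.array([f["cx"]+f["fx"]*c[0]/c[2],f["cy"]+f["fy"]*c[1]/c[2]])
def tri(obs):
    A=0;b=0
    for f,p in obs:
        d=ray(f,p);P=np.eye(3)-np.outer(d,d);A=A+P;b=b+P@f["E"]
    return np.linalg.solve(A,b)
E
python3 - <<'E'
from h import *
t=cam("top");s=cam("scene")
for n,a,b in [("jar",(309,173),(232,216)),("round",(357,163),(193,238)),("sq",(313,223),(207,184)),("wide",(116,185),(373,150)),("sqp",(158,183),(345,163)),("rnd",(201,181),(315,178)),("btn",(116,225),(352,131))]:
    X=tri([(t,a),(s,b)]);print(n,X.round(3),onz(t,a,.09).round(3),(proj(t,X)-a).round(1),(proj(s,X)-b).round(1))
f=cam("wrist");print(f["fx"],np.round(f["tool_from_camera"],3).tolist())
c=np.vstack([cv2.resize(t["img"][130:270,270:400],None,fx=3,fy=3,interpolation=3)[:300],cv2.resize(s["img"][165:265,150:280],None,fx=3,fy=3,interpolation=3)[:300]])
cv2.imwrite("pics/crop1.png",c[:,:,::-1])
E
```

```text
jar [ 0.591 -0.138  0.089] [ 0.59  -0.139  0.09 ] [-0.3 -0.1] [-0.3  0. ]
round [ 0.61  -0.252  0.096] [ 0.611 -0.253  0.09 ] [0.5 0.2] [ 0.5 -0. ]
sq [ 0.471 -0.145  0.101] [ 0.472 -0.144  0.09 ] [1.  0.4] [ 1. -0.]
wide [0.575 0.328 0.081] [0.573 0.323 0.09 ] [-0.8 -0.3] [-0.7  0.2]
sqp [0.578 0.226 0.082] [0.576 0.221 0.09 ] [-0.9 -0.4] [-0.8  0.2]
rnd [0.58  0.122 0.079] [0.578 0.118 0.09 ] [-0.9 -0.4] [-0.9  0.2]
btn [0.479 0.326 0.082] [0.478 0.321 0.09 ] [-0.8 -0.3] [-0.6  0.2]
277.0275188357231 [[-0.0, -0.953, -0.302, 0.078], [1.0, 0.0, -0.0, -0.0], [0.001, -0.302, 0.953, -0.142], [0.0, 0.0, 0.0, 1.0]]
```

View pics/crop1.png

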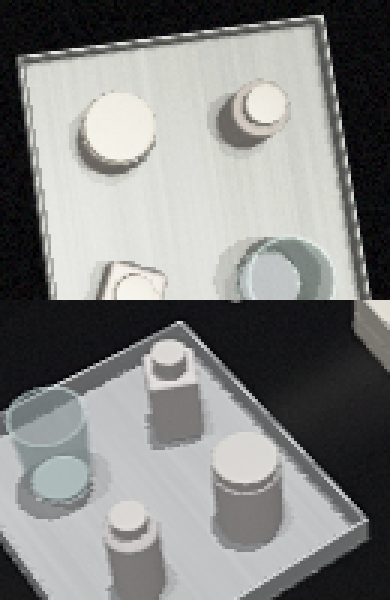

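The crop shows the wide-lidded jar at (117,125), the round-shouldered bottle at (262,108), the square one at (135,285) and the glass beaker at (285,270), so the choice is confirmed. Next I raise the arm, turn it to the heater's yaw and go over the tray.

```bash
cat >> h.py <<'E'
def go(p,yaw=None):
    s=manip.state();Rm=q(s["tool_rot"]).as_matrix()
    d=Rm.T@(np.array(p)-s["tool_pos"])/.12
    y=np.degrees(np.arctan2(Rm[1,0],Rm[0,0]));r=0 if yaw is None else -((yaw-y+180)%360-180)/180
    print("shift",d.round(3),"roll",round(r,4),"yaw",y.round(2),"t",round(s["time"],2),"at",np.round(s["tool_pos"],4))
E
python3 -m pendant '[[1,[0.33,-0.2,-0.3],-0.1],[1,[0.66,-0.4,-0.6],-0.2],[1,[1,-0.57,-0.6],-0.3],[1,[1,-0.57,-0.6],-0.37],[1,[1,-0.57,-0.6],-0.37],[1,[1,-0.57,-0.6],-0.37],[1,[1,-0.57,-0.6],-0.37],[1,[1,-0.57,-0.6],-0.37],[1,[1,-0.57,-0.6],-0.37]]'
python3 -c "from h import *;go([.53,-.18,.30],91.4)"
```

```text
time: 1.15
tool_pos: [0.3414, -0.4555, 0.3032]
tool_rot: [-0.0, 0.699, 0.715, 0.0]
contact_force: [0.5, -0.2, 0.7]
gripper_width: 1.004
grasp_force: 0.0
shift [2.26  1.622 0.027] roll -0.0007 yaw 91.27 t 1.15 at [ 0.3414 -0.4555  0.3032]
```

```bash

python3 -m pendant '[[1,[0.4,0.35,0],0],[1,[0.8,0.7,0],0],[1,[1,0.8,0],0]]' >/dev/null
python3 -m pendant '[[1,[0.4,0.35,0],0],[1,[0.8,0.7,0],0],[1,[1,0.8,0],0],[1,[1,0.8,0],0],[1,[1,0.8,0],0],[1,[1,0.8,0],0]]'
python3 - <<'E'
from h import *
import pickle
go([.53,-.18,.30],91.4)
f=cam("wrist");pickle.dump(f,open("w1.pkl","wb"))
cv2.imwrite("pics/w1.png",f["img"][:,:,::-1])
for X in [(.591,-.138,.089),(.61,-.252,.1),(.471,-.145,.1)]: print(proj(f,X))
E
```

```text
time: 2.05
tool_pos: [0.5255, -0.2154, 0.3032]
tool_rot: [-0.0, 0.7, 0.714, -0.0]
contact_force: [-0.9, -0.2, 0.9]
gripper_width: 0.999
grasp_force: 0.0
shift [0.294 0.044 0.026] roll -0.0012 yaw 91.18 t 2.05 at [ 0.5255 -0.2154  0.3032]
[307.41832697 107.25321942]
[316.47593771 198.38036484]
[208.40398918 111.28067531]
```

View pics/w1.png

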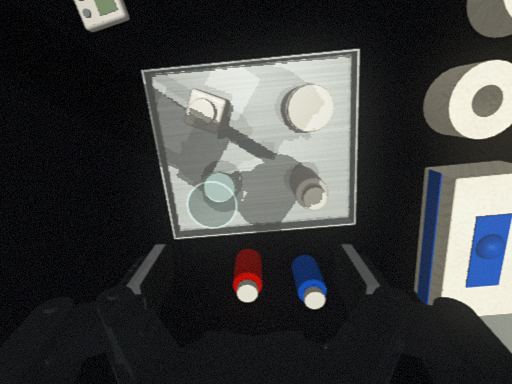

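The wrist view shows the square bottle's cap at (206,109), the jar lid at (304,108) and the round bottle's cap at (313,196), with the beaker at (212,203). I take a second view from 8 cm further and fit circles and edges in both.

```bash

python3 -m pendant '[[1,[0.35,0,0],0],[1,[0.7,0,0],0],[1,[0.7,0,0],0],[1,[0.7,0,0],0],[1,[0.7,0,0],0]]' | head -2
cat >> h.py <<'E'
def circ(f,X,rad):
    p=proj(f,X);z=(f["M"].T@(np.asarray(X)-f["E"]))[2];r=rad*f["fx"]/z
    h=int(r*2+8);x0,y0=int(p[0])-h,int(p[1])-h
    g=cv2.cvtColor(f["img"],cv2.COLOR_RGB2GRAY)[max(y0,0):y0+2*h,max(x0,0):x0+2*h]
    x0=max(x0,0);y0=max(y0,0)
    k=4;g=cv2.GaussianBlur(cv2.resize(g,None,fx=k,fy=k,interpolation=2),(0,0),3)
    c=cv2.HoughCircles(g,cv2.HOUGH_GRADIENT,1,5,param1=60,param2=12,minRadius=int(k*r*.88),maxRadius=int(k*r*1.12))
    if c is None: return None,p,r
    c=c[0][:6];c=c[:,:]/k
    return [(round(float(a-.375+x0),1),round(float(b-.375+y0),1),round(float(s),1)) for a,b,s in c],p.round(1),round(r,1)
E
python3 - <<'E'
from h import *
import pickle
go([.53,-.14,.30],91.4)
a=pickle.load(open("w1.pkl","rb"));f=cam("wrist");pickle.dump(f,open("w2.pkl","wb"))
for n,X,r in [("jar",(.591,-.138,.089),.030),("rnd",(.61,-.252,.1),.016),("sq",(.471,-.145,.1),.016)]:
    print(n)
    for g in (a,f):print(*circ(g,X,r))
def cr(g,X,h=30):
    x,y=proj(g,X).astype(int);x=max(x,h);y=max(y,h);print("org",x-h,y-h);return cv2.resize(g["img"][y-h:y+h,x-h:x+h],(260,260),interpolation=3)
Xs=[(.591,-.138,.089),(.61,-.252,.1),(.471,-.145,.1)]
cv2.imwrite("pics/c2.png",np.vstack([np.hstack([cr(g,X) for X in Xs]) for g in (a,f)])[:,:,::-1])
E
```

```text
time: 2.6
tool_pos: [0.5238, -0.1323, 0.3033]
shift [-0.065  0.051  0.028] roll -0.0014 yaw 91.14 t 2.6 at [ 0.5238 -0.1323  0.3033]
jar
[(303.5, 109.0, 23.6), (310.5, 109.0, 22.5), (302.2, 108.5, 22.2), (312.0, 107.8, 23.4), (311.0, 106.2, 21.7), (304.8, 110.2, 25.2)] [307.4 107.3] 24.4
[(307.0, 174.2, 21.1), (307.5, 176.2, 23.1), (306.0, 173.5, 20.1), (304.2, 172.2, 21.9), (306.0, 171.8, 22.2), (305.0, 170.8, 21.2)] [303.6 173.2] 22.7
rnd
[(315.8, 197.8, 11.4)] [316.5 198.4] 12.2
[(311.0, 255.2, 11.2), (311.0, 256.5, 12.4), (308.2, 250.8, 10.3), (305.2, 246.5, 12.1), (312.2, 254.5, 12.1), (310.0, 257.2, 12.4)] [312.3 254.3] 11.4
sq
[(199.0, 113.0, 14.6), (200.2, 112.2, 13.4), (201.0, 111.2, 12.1), (202.5, 111.0, 13.2), (199.0, 111.2, 13.1)] [208.4 111.3] 13.4
[(204.8, 178.8, 11.4), (203.8, 179.8, 12.6)] [211.5 178.7] 12.4
org 277 77
org 286 168
org 178 81
org 273 143
org 282 224
org 181 148
```

View pics/c2.png

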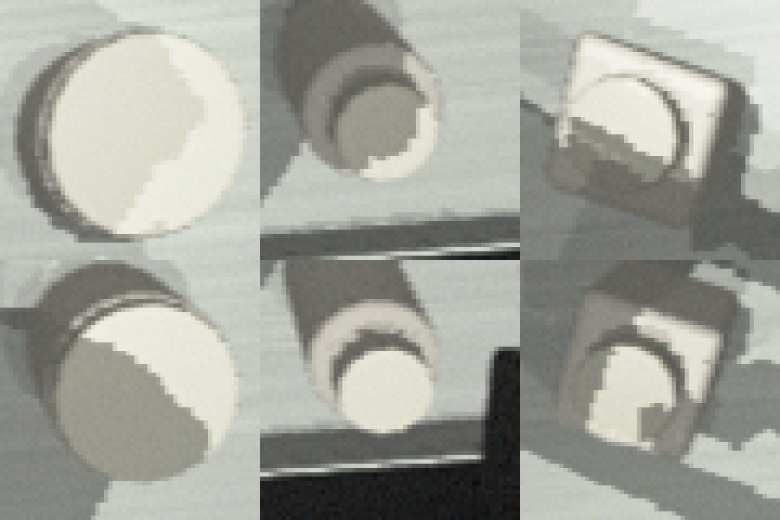

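The crops (scale 4.33) show clean caps. Lid and cap centres in full pixels: jar (310.4,107.3) and (306.8,173.1), round (314.8,198.2) and (310.8,253.6), square (200.8,110.7) and (206,178.5). The square shoulder corners in the first view are (192,90), (226,100) and (217,132).

```bash

python3 - <<'E'
from h import *
import pickle
a,b=[pickle.load(open(f"w{i}.pkl","rb")) for i in (1,2)]
for n,p,r,z in [("jar",(310.4,107.3),(306.8,173.1),.089),("rnd",(314.8,198.2),(310.8,253.6),.1),("sq",(200.8,110.7),(206,178.5),.1)]:
    print(n,tri([(a,p),(b,r)]).round(4),onz(a,p,z).round(4),onz(b,r,z).round(4))
def o(f,x,y,ox,oy): return onz(f,(ox+x/4.333-.4,oy+y/4.333-.4),.079)[:2]
P=[o(a,62,40,178,81),o(a,208,82,178,81),o(a,170,222,178,81)]
Q=[o(b,72,32,181,148),o(b,202,70,181,148)]
for u in (P[1]-P[0],P[2]-P[1],Q[1]-Q[0]): print(np.linalg.norm(u).round(4),np.degrees(np.arctan2(u[1],u[0])).round(1))
print(((P[0]+P[2])/2).round(4))
E
```

```text
jar [ 0.5951 -0.138   0.0883] [ 0.5947 -0.138   0.089 ] [ 0.5953 -0.1378  0.089 ]
rnd [ 0.6086 -0.253   0.0965] [ 0.6078 -0.2518  0.1   ] [ 0.6078 -0.251   0.1   ]
sq [ 0.4633 -0.1444  0.1021] [ 0.4619 -0.1445  0.1   ] [ 0.4639 -0.1449  0.1   ]
0.043 -14.2
0.0416 -106.4
0.0413 -15.5
[ 0.463  -0.1456]
```

```bash

python3 -m pendant '[[1,[-0.06,0.3,0.2],0],[1,[-0.06,0.59,0.5],0],[1,[-0.06,0.59,0.8],0],[1,[-0.06,0.59,1],0],[1,[-0.06,0.59,1],0],[1,[-0.06,0.59,1],0]]' | head -2
python3 -c "from h import *;go([.595,-.138,.041],91.4)"
```

```text
time: 3.25
tool_pos: [0.5949, -0.1374, 0.1834]
shift [-5.000e-03  1.000e-03  1.187e+00] roll -0.0011 yaw 91.2 t 3.25 at [ 0.5949 -0.1374  0.1834]
```

```bash

python3 -m pendant '[[1,[0,0,0.35],0],[1,[0,0,0.7],0],[1,[0,0,0.8],0]]' | sed -n 2,4p
python3 -m pendant '[[1,[0,0,0.2],0],[1,[0,0,0.38],0],[1,[0,0,0.38],0],[1,[0,0,0.38],0],[0,[0,0,0.38],0],[0,[0,0,0.38],0],[0,[0,0,0.38],0],[0,[0,0,0.38],0],[0,[0,0,0.38],0],[0,[0,0,0.38],0]]'
python3 -c "from h import *;go([.595,-.138,.041],91.4)"
```

```text
tool_pos: [0.5933, -0.1363, 0.085]
tool_rot: [-0.002, 0.699, 0.715, -0.001]
contact_force: [-0.8, -0.0, -0.0]
time: 4.55
tool_pos: [0.5968, -0.1371, 0.0445]
tool_rot: [0.002, 0.699, 0.715, 0.001]
contact_force: [-0.5, 0.1, 6.7]
gripper_width: 0.678
grasp_force: 65.7
shift [-0.007 -0.016  0.029] roll -0.0006 yaw 91.29 t 4.55 at [ 0.5968 -0.1371  0.0445]
```

```bash

python3 -m pendant '[[0,[0,0,-0.15],0],[0,[0,0,-0.4],0],[0,[0,0,-0.7],0],[0,[0,0,-1],0]]' |tail -3
python3 -m pendant '[[0,[0.2,-0.1,-0.3],0],[0,[0.4,-0.2,-0.6],0],[0,[0.6,-0.3,-0.9],0],[0,[0.9,-0.3,-1],0]]' |tail -3
python3 -m pendant '[[0,[0.3,0,-0.2],0],[0,[0.6,0,-0.3],0],[0,[0.9,0,-0.3],0],[0,[1,0,-0.3],0],[0,[1,0,-0.3],0],[0,[1,0,-0.3],0],[0,[1,0,-0.3],0]]'
python3 - <<'E'
from h import *
import pickle
f=cam("wrist");pickle.dump(f,open("w3.pkl","wb"));go([.55,.15,.32],91.4)
E
```

```text
contact_force: [0.2, -0.8, -0.8]
gripper_width: 0.679
grasp_force: 64.8
contact_force: [0.8, 0.6, 0.2]
gripper_width: 0.682
grasp_force: 65.0
time: 6.05
tool_pos: [0.5538, 0.0896, 0.3172]
tool_rot: [-0.0, 0.7, 0.714, -0.0]
contact_force: [-0.5, 0.2, -1.2]
gripper_width: 0.682
grasp_force: 64.9
shift [ 0.505 -0.022 -0.023] roll -0.0012 yaw 91.18 t 6.1 at [0.5539 0.0895 0.3173]
```

```bash

python3 -m pendant '[[0,[0.3,0,0],0],[0,[0.5,0,0],0],[0,[0.5,0,0],0],[0,[0.5,0,0],0],[0,[0.5,0,0],0]]' | head -2
python3 -c "
from h import *
import pickle
f=cam('wrist');pickle.dump(f,open('w4.pkl','wb'))"
python3 -m pendant '[[0,[0.3,0,0],0],[0,[0.5,0,0],0],[0,[0.5,0,0],0],[0,[0.5,0,0],0],[0,[0.5,0,0],0]]' | head -2
python3 - <<'E'
from h import *
import pickle
f=cam('wrist');pickle.dump(f,open('w5.pkl','wb'))
F=[pickle.load(open(f"w{i}.pkl","rb")) for i in (3,4,5)]
for n,X in [("wide",(.575,.328,.08)),("sq",(.578,.226,.08)),("rnd",(.58,.122,.08)),("btn",(.479,.326,.08))]:
    print(n,[proj(g,X).round(0).tolist() for g in F])
w=[cv2.resize(g["img"][0:230,60:512],(540,275)) for g in F[1:]]
cv2.imwrite("pics/w45.png",np.vstack(w)[:,:,::-1])
E
```

```text
time: 6.6
tool_pos: [0.5527, 0.1496, 0.3176]
time: 7.15
tool_pos: [0.5514, 0.2097, 0.3177]
wide [[276.0, -43.0], [274.0, 18.0], [273.0, 72.0]]
sq [[275.0, 57.0], [273.0, 107.0], [272.0, 153.0]]
rnd [[273.0, 141.0], [272.0, 184.0], [271.0, 223.0]]
btn [[191.0, -43.0], [194.0, 18.0], [197.0, 72.0]]
```

View pics/w45.png

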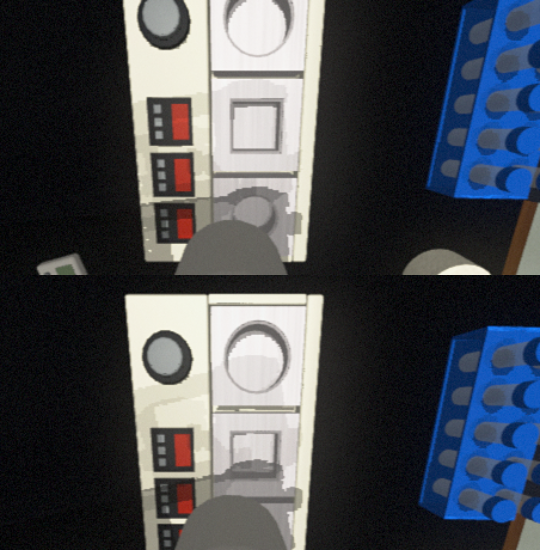

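The view shows the wide pocket at full (276,72), the square (272,107) and the round pocket partly hidden by the held jar, with the button at (199,72). I crop these at 4x to read the edges.

```bash
python3 - <<'E'
from h import *
import pickle
F={i:pickle.load(open(f"w{i}.pkl","rb")) for i in (3,4,5)}
def cr(i,c,h=32):
    x=max(c[0]-h,0);y=max(c[1]-h,0);print(i,"org",x,y)
    g=cv2.resize(F[i]["img"][y:y+2*h,x:x+2*h],(256,256),interpolation=3)
    return cv2.convertScaleAbs(g,alpha=1.0)
A=np.vstack([np.hstack([cr(5,(275,72)),cr(4,(275,32)),cr(3,(275,141))]),np.hstack([cr(4,(273,107)),cr(3,(275,57)),cr(5,(199,72))])])
cv2.imwrite("pics/c3.png",A[:,:,::-1])
E
```

```text
5 org 243 40
4 org 243 0
3 org 243 109
4 org 241 75
3 org 243 25
5 org 167 40
```

View pics/c3.png

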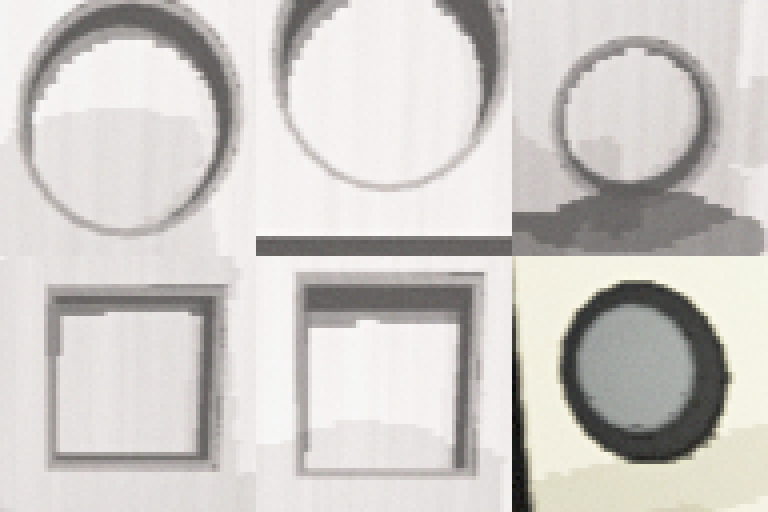

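Read at 4x scale, the crops give clear pocket outlines: wide 20..242 wide with its bottom edge at 237, round 40..210 by 36..198, square 46..222 by 28..216, and button top centre (124,112).

```bash
python3 - <<'E'
from h import *
import pickle
F={i:pickle.load(open(f"w{i}.pkl","rb")) for i in (3,4,5)}
def P(i,o,x,y): return np.array([o[0]+x/4-.4,o[1]+y/4-.4])
def box(n,i,o,l,r,t,b,z=.08):
    m=[(l+r)/2,(t+b)/2] if t is not None else [(l+r)/2,0]
    L,Rr=onz(F[i],P(i,o,l,(b+(t if t is not None else b-230))/2),z),onz(F[i],P(i,o,r,(b+(t if t is not None else b-230))/2),z)
    B=onz(F[i],P(i,o,(l+r)/2,b),z);print(n,i,"L",L[:2].round(4),"R",Rr[:2].round(4),"B",B[:2].round(4),"T",onz(F[i],P(i,o,(l+r)/2,t),z)[:2].round(4) if t is not None else "")
box("wide",5,(243,40),20,242,None,237)
box("wide",4,(243,0),16,252,None,190)
box("rnd",3,(243,109),40,210,36,198)
box("sq",4,(241,75),46,222,28,216)
box("sq",3,(243,25),38,226,15,220)
box("btn",5,(167,40),64,184,47,178,.076)
print("z wide(bottom edge)",tri([(F[5],P(5,(243,40),128,237)),(F[4],P(4,(243,0),134,190))]).round(4))
print("z sq",tri([(F[4],P(4,(241,75),134,216)),(F[3],P(3,(243,25),130,220))]).round(4),tri([(F[4],P(4,(241,75),134,28)),(F[3],P(3,(243,25),134,15))]).round(4))
s=manip.state();print(s["tool_pos"])
t=cam("top")
for p in [(116,225)]:print(onz(t,p,.076))
E
```

```text
wide 5 L [0.5424 0.3301] R [0.6124 0.3316] B [0.5789 0.2965] T 
wide 4 L [0.5417 0.3269] R [0.6123 0.3284] B [0.5784 0.2968] T 
rnd 3 L [0.5528 0.126 ] R [0.6101 0.1272] B [0.5827 0.0991] T [0.5803 0.153 ]
sq 4 L [0.5502 0.2282] R [0.6077 0.2294] B [0.5803 0.1988] T [0.5777 0.2573]
sq 3 L [0.5501 0.2284] R [0.6082 0.2296] B [0.5805 0.1996] T [0.5779 0.257 ]
btn 5 L [0.4598 0.3315] R [0.4979 0.3323] B [0.4781 0.3125] T [0.4796 0.3507]
z wide(bottom edge) [0.5781 0.2965 0.0816]
z sq [0.5797 0.1992 0.0849] [0.5782 0.2574 0.0784]
[0.55137139 0.20965562 0.31770254]
[0.47822922 0.32679108 0.076     ]
```

```bash

python3 -m pendant '[[0,[0.35,0.1,0.3],0],[0,[0.7,0.21,0.6],0],[0,[1,0.23,0.9],0],[0,[1.0,0.23,1],0],[0,[1.0,0.23,1],0],[0,[1.0,0.23,1],0]]' | head -2
python3 -c "from h import *;go([.577,.333,.135],91.1)"
```

```text
time: 7.85
tool_pos: [0.5763, 0.3306, 0.1979]
shift [0.021 0.007 0.524] roll 0.0008 yaw 91.25 t 7.85 at [0.5763 0.3306 0.1979]
```

```bash

python3 -m pendant '[[0,[0.02,0.007,0.2],0],[0,[0.02,0.007,0.4],0],[0,[0.02,0.007,0.53],0],[0,[0.02,0.007,0.53],0],[0,[0.02,0.007,0.53],0]]' | tail -6
python3 - <<'E'
from h import *
go([.577,.333,.083],91.1)
t=cam("top");s=cam("scene")
a=cv2.resize(t["img"][150:220,80:160],(400,350),interpolation=3);b=cv2.resize(s["img"][100:170,330:410],(400,350),interpolation=3)
cv2.imwrite("pics/c4.png",np.hstack([a,b])[:,:,::-1])
E
```

```text
time: 8.35
tool_pos: [0.5777, 0.3334, 0.1357]
tool_rot: [0.0, 0.699, 0.715, 0.001]
contact_force: [-0.7, -0.1, -1.1]
gripper_width: 0.679
grasp_force: 64.9
shift [-0.004 -0.007  0.439] roll 0.0007 yaw 91.23 t 8.35 at [0.5777 0.3334 0.1357]
```

View pics/c4.png

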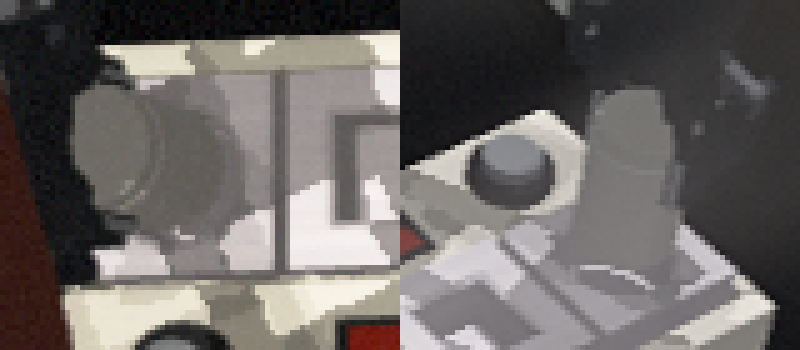

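The crop shows the jar right over the wide pocket, its base at about (615,260) in the right half with the pocket mouth around it. I lower it slowly.

```bash

python3 -m pendant '[[0,[0,0,0.06],0],[0,[0,0,0.12],0],[0,[0,0,0.18],0],[0,[0,0,0.24],0],[0,[0,0,0.24],0]]' | sed -n '2,4p'
python3 -m pendant '[[0,[0,0,0.05],0],[0,[0,0,0.1],0],[0,[0,0,0.15],0],[0,[0,0,0.18],0],[0,[0,0,0.18],0]]' | sed -n '1,6p'
```

```text
tool_pos: [0.5757, 0.3333, 0.103]
tool_rot: [-0.001, 0.699, 0.715, -0.002]
contact_force: [-0.9, 0.2, -0.5]
time: 9.45
tool_pos: [0.5769, 0.3338, 0.0837]
tool_rot: [0.0, 0.699, 0.715, 0.0]
contact_force: [-0.1, 0.1, -0.5]
gripper_width: 0.68
grasp_force: 64.9
```

```bash

python3 -m pendant '[[0,[0,0,0.015],0],[0,[0,0,0.015],0]]' | sed -n '2,4p'
python3 -m pendant '[[0,[0,0,0.015],0],[0,[0,0,0.015],0]]' | sed -n '2,4p'
```

```text
tool_pos: [0.5771, 0.334, 0.0836]
tool_rot: [0.0, 0.699, 0.715, 0.0]
contact_force: [-3.9, -1.2, 5.8]
tool_pos: [0.5772, 0.334, 0.0835]
tool_rot: [0.0, 0.699, 0.715, -0.0]
contact_force: [-7.2, -3.7, 13.5]
```

```bash

python3 -m pendant '[[0.95,[0,0,-0.02],0],[0.95,[0,0,-0.02],0],[0.95,[0,0,-0.02],0],[0.95,[0,0,-0.15],0],[0.95,[0,0,-0.4],0],[1,[0,0,-0.7],0],[1,[0,0,-1],0]]' | sed -n '2,5p'
python3 -c "from h import *;go([.6086,-.2525,.30],91.1)"
```

```text
tool_pos: [0.5767, 0.3337, 0.2019]
tool_rot: [-0.0, 0.699, 0.715, -0.0]
contact_force: [1.0, 0.8, 0.6]
gripper_width: 1.0
shift [-4.889  0.156 -0.817] roll 0.001 yaw 91.28 t 10.55 at [0.5767 0.3337 0.2019]
```

```bash

for i in 1 2 3 4; do :; done
python3 -m pendant '[[1,[-0.35,0.05,-0.1],0],[1,[-0.7,0.1,-0.15],0],[1,[-1,0.15,-0.15],0]]' | sed -n '2p'
python3 -m pendant '[[1,[-0.35,0,0],0],[1,[-0.7,0,0],0],[1,[-1,0,0],0]]' | sed -n '2p'
python3 -m pendant '[[1,[-0.35,0,0],0],[1,[-0.7,0,0],0],[1,[-1,0,0],0]]' | sed -n '2p'
python3 -m pendant '[[1,[-0.35,0,0],0],[1,[-0.7,0,0],0],[1,[-1,0,0],0]]' | sed -n '2p'
python3 -m pendant '[[1,[-0.35,0,0],0],[1,[-0.7,0,0],0],[1,[-0.88,0,0],0],[1,[-0.88,0,0],0],[1,[-0.88,0,0],0]]' | sed -n '2p'
python3 - <<'E'
from h import *
import pickle
go([.608,-.252,.045],91.1)
f=cam('wrist');print(circ(f,(.608,-.252,.1),.016))
t=cam('top');x,y=proj(t,(.608,-.252,.1)).astype(int);x2,y2=proj(f,(.608,-.252,.1)).astype(int)
print(x,y,x2,y2,f["img"].shape)
E
```

```text
tool_pos: [0.5986, 0.213, 0.2214]
tool_pos: [0.6003, 0.0922, 0.2193]
tool_pos: [0.6029, -0.0278, 0.2193]
tool_pos: [0.6056, -0.1479, 0.2193]
tool_pos: [0.608, -0.2509, 0.2184]
shift [-1.000e-02 -1.000e-03  1.445e+00] roll 0.0009 yaw 91.27 t 12.25 at [ 0.608  -0.2509  0.2184]
([(219.8, 163.5, 16.7)], array([252.6, 190.2]), np.float64(16.3))
357 163 252 190 (384, 512, 3)
```

```bash

python3 -m pendant '[[1,[-0.01,0,0.3],0],[1,[-0.01,0,0.6],0],[1,[-0.01,0,0.9],0]]' | sed -n '2,4p'
python3 -m pendant '[[1,[0,0,0.2],0],[1,[0,0,0.4],0],[1,[0,0,0.54],0],[1,[0,0,0.54],0],[0,[0,0,0.54],0],[0,[0,0,0.54],0],[0,[0,0,0.54],0],[0,[0,0,0.54],0],[0,[0,0,0.54],0],[0,[0,0,0.54],0]]'
python3 -c "from h import *;go([.5815,.125,.22],91.1)"
```

```text
tool_pos: [0.6085, -0.2508, 0.1097]
tool_rot: [0.001, 0.698, 0.716, 0.0]
contact_force: [-0.1, -1.5, -0.4]
time: 13.65
tool_pos: [0.6091, -0.2532, 0.0477]
tool_rot: [0.001, 0.699, 0.715, 0.0]
contact_force: [-1.5, 0.9, 6.5]
gripper_width: 0.516
grasp_force: 61.3
shift [ 3.154 -0.156 -1.441] roll 0.001 yaw 91.27 t 13.65 at [ 0.6091 -0.2532  0.0477]
```

```bash

python3 -m pendant '[[0,[0,0,-0.15],0],[0,[0,0,-0.4],0],[0,[0,0,-0.7],0],[0,[0,0,-1],0]]' |sed -n '2p;5,6p'
python3 -m pendant '[[0,[0.3,0,-0.2],0],[0,[0.6,0,-0.3],0],[0,[1,0,-0.3],0]]' |sed -n 2p
python3 -m pendant '[[0,[0.35,-0.08,0],0],[0,[0.7,-0.15,0],0],[0,[1,-0.16,0],0]]' |sed -n 2p
python3 -m pendant '[[0,[0.35,0,0],0],[0,[0.7,0,0],0],[0,[1,0,0],0],[0,[1,0,0],0],[0,[1,0,0],0]]' |sed -n '2p;5,6p'
python3 -c "from h import *;go([.581,.1245,.137],91.1)"
```

```text
tool_pos: [0.6077, -0.2523, 0.1672]
gripper_width: 0.522
grasp_force: 61.3
tool_pos: [0.6068, -0.133, 0.2061]
tool_pos: [0.5825, -0.011, 0.2024]
tool_pos: [0.5807, 0.1075, 0.2021]
gripper_width: 0.52
grasp_force: 61.3
shift [0.142 0.005 0.542] roll 0.0016 yaw 91.38 t 15.15 at [0.5807 0.1075 0.2021]
```

```bash

python3 -m pendant '[[0,[0.14,0.005,0.15],0],[0,[0.14,0.005,0.35],0],[0,[0.14,0.005,0.5],0],[0,[0.14,0.005,0.54],0],[0,[0.14,0.005,0.54],0],[0,[0.14,0.005,0.54],0]]' | sed -n '2,4p'
python3 - <<'E'
from h import *
go([.581,.1245,.087],91.1)
t=cam("top");s=cam("scene")
a=cv2.resize(t["img"][150:220,160:240],(400,350),interpolation=3);b=cv2.resize(s["img"][135:205,275:355],(400,350),interpolation=3)
cv2.imwrite("pics/c5.png",np.hstack([a,b])[:,:,::-1])
E
```

```text
tool_pos: [0.5818, 0.1232, 0.1379]
tool_rot: [0.001, 0.7, 0.715, 0.001]
contact_force: [0.2, 0.5, -1.6]
shift [ 0.011 -0.008  0.424] roll 0.0007 yaw 91.22 t 15.75 at [0.5818 0.1232 0.1379]
```

View pics/c5.png

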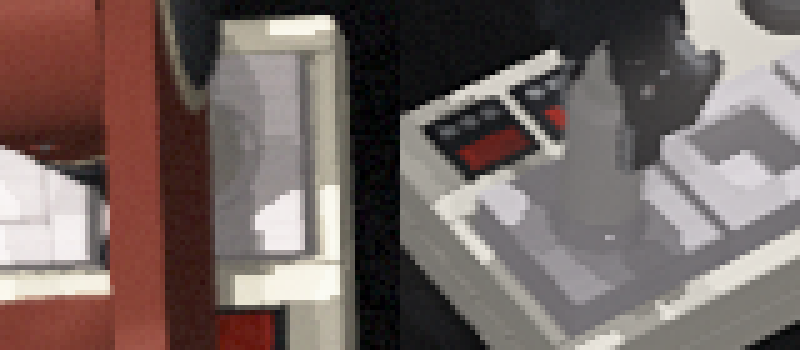

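The scene half shows the bottle's base at (605,225) over the round pocket with an even dark rim around it. I lower it, correcting y by 1 mm.

```bash

python3 -m pendant '[[0,[0.01,-0.003,0.06],0],[0,[0.01,-0.003,0.12],0],[0,[0.01,-0.003,0.18],0],[0,[0.01,-0.003,0.24],0],[0,[0.01,-0.003,0.24],0]]' | sed -n '2,4p'
python3 -m pendant '[[0,[0,0,0.05],0],[0,[0,0,0.1],0],[0,[0,0,0.15],0],[0,[0,0,0.18],0],[0,[0,0,0.18],0]]' | sed -n '1,6p'
```

```text
tool_pos: [0.5798, 0.1249, 0.1058]
tool_rot: [-0.001, 0.699, 0.715, -0.001]
contact_force: [-0.6, -0.2, -2.0]
time: 16.85
tool_pos: [0.5805, 0.125, 0.0868]
tool_rot: [-0.0, 0.699, 0.715, -0.0]
contact_force: [-3.2, -0.6, 3.9]
gripper_width: 0.519
grasp_force: 61.9
```

```bash

python3 -m pendant '[[0,[0,0,0.015],0],[0,[0,0,0.015],0]]' | sed -n '2,4p'
python3 -m pendant '[[0.75,[0,0,-0.015],0],[0.8,[0,0,-0.015],0],[0.8,[0,0,-0.015],0],[0.8,[0,0,-0.15],0],[0.8,[0,0,-0.4],0],[1,[0,0,-0.7],0],[1,[0,0,-1],0]]' | sed -n '2,5p'
python3 -c "from h import *;go([.4633,-.1445,.2],74.7)"
```

```text
tool_pos: [0.5806, 0.1251, 0.0867]
tool_rot: [-0.0, 0.699, 0.715, -0.0]
contact_force: [-7.9, -1.0, 11.4]
tool_pos: [0.5804, 0.125, 0.2063]
tool_rot: [0.0, 0.699, 0.715, 0.0]
contact_force: [0.6, -0.4, -0.2]
gripper_width: 1.001
shift [-2.223 -1.026  0.052] roll 0.0921 yaw 91.28 t 17.75 at [0.5804 0.125  0.2063]
```

```bash

python3 -m pendant '[[1,[-0.35,-0.15,0],0],[1,[-0.7,-0.3,0],0],[1,[-1,-0.45,0],0]]' | sed -n '2p'
python3 -m pendant '[[1,[-0.35,-0.2,0],0],[1,[-0.7,-0.4,0],0],[1,[-1,-0.58,0],0]]' | sed -n '2p'
python3 -m pendant '[[1,[-0.15,0,0],0.04],[1,[-0.22,0,0],0.092],[1,[-0.22,0,0],0.092],[1,[-0.22,0,0],0.092],[1,[-0.22,0,0],0.092]]' | sed -n '2p'
python3 - <<'E'
from h import *
go([.4633,-.1445,.045],74.7)
f=cam('wrist');p=proj(f,(.4633,-.1445,.1));print(p)
x,y=p.astype(int);cv2.imwrite("pics/c6.png",cv2.resize(f["img"][y-100:y+60,x-80:x+80],(560,560),interpolation=3)[:,:,::-1])
E
```

```text
tool_pos: [0.529, 0.0024, 0.206]
tool_pos: [0.4614, -0.1194, 0.2055]
tool_pos: [0.4631, -0.1435, 0.2047]
shift [-0.008  0.003  1.33 ] roll 0.001 yaw 74.89 t 18.85 at [ 0.4631 -0.1435  0.2047]
[253.33404274 194.23069255]
```

View pics/c6.png

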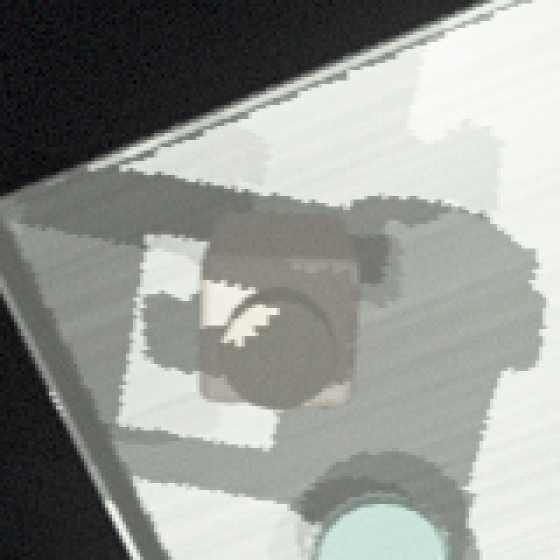

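The bottle is square in the image, edges at about x 200 and 355, with the cap at (280,348) as predicted. I descend and grip.

```bash

python3 -m pendant '[[1,[-0.008,0,0.3],0],[1,[-0.008,0,0.6],0],[1,[-0.008,0,0.9],0]]' | sed -n '2,4p'
python3 -m pendant '[[1,[0,0,0.2],0],[1,[0,0,0.43],0],[1,[0,0,0.43],0],[1,[0,0,0.43],0],[0,[0,0,0.43],0],[0,[0,0,0.43],0],[0,[0,0,0.43],0],[0,[0,0,0.43],0],[0,[0,0,0.43],0],[0,[0,0,0.43],0]]'
python3 -c "from h import *;go([.579,.228,.21],91.1)"
```

```text
tool_pos: [0.4632, -0.1444, 0.0956]
tool_rot: [0.001, 0.794, 0.608, 0.0]
contact_force: [-0.3, -0.4, -0.0]
time: 20.2
tool_pos: [0.4636, -0.1455, 0.0465]
tool_rot: [0.001, 0.795, 0.607, 0.0]
contact_force: [-3.2, 0.8, 5.7]
gripper_width: 0.532
grasp_force: 60.9
shift [ 3.255  0.11  -1.364] roll -0.091 yaw 74.73 t 20.2 at [ 0.4636 -0.1455  0.0465]
```

```bash

python3 -m pendant '[[0,[0,0,-0.15],0],[0,[0,0,-0.4],0],[0,[0,0,-0.7],0],[0,[0,0,-1],0]]' |sed -n '2p;5,6p'
python3 -m pendant '[[0,[0.3,0,-0.25],-0.04],[0,[0.6,0.03,-0.45],-0.08],[0,[1,0.05,-0.5],-0.091],[0,[1,0.05,-0.5],-0.091],[0,[1,0.05,-0.5],-0.091]]' |sed -n '2p;5,6p'
python3 -c "from h import *;go([.579,.228,.22],91.1)"
```

```text
tool_pos: [0.4623, -0.1448, 0.1659]
gripper_width: 0.528
grasp_force: 61.2
tool_pos: [0.5001, -0.0301, 0.2249]
gripper_width: 0.53
grasp_force: 61.4
shift [2.136 0.703 0.04 ] roll 0.0007 yaw 91.23 t 21.1 at [ 0.5001 -0.0301  0.2249]
```

```bash

python3 -m pendant '[[0,[0.3,0.2,0],0],[0,[0.65,0.45,0],0],[0,[1,0.7,0],0]]' |sed -n '2p'
python3 -m pendant '[[0,[0.35,0,0],0],[0,[0.7,0,0],0],[0,[1,0,0],0],[0,[1,0,0],0],[0,[1,0,0],0]]' |sed -n '2p'
python3 -c "from h import *;go([.579,.2282,.137],91.1)"
```

```text
tool_pos: [0.5803, 0.0875, 0.2239]
tool_pos: [0.5774, 0.207, 0.2237]
shift [0.177 0.018 0.722] roll -0.0001 yaw 91.08 t 21.9 at [0.5774 0.207  0.2237]
```

```bash

python3 -m pendant '[[0,[0.17,0.018,0.1],0],[0,[0.175,0.018,0.3],0],[0,[0.175,0.018,0.55],0],[0,[0.175,0.018,0.72],0],[0,[0.175,0.018,0.72],0],[0,[0.175,0.018,0.72],0]]' | sed -n '2,6p'
python3 - <<'E'
from h import *
go([.579,.2282,.0855],91.1)
t=cam("top");s=cam("scene")
a=cv2.resize(t["img"][145:215,120:200],(400,350),interpolation=3);b=cv2.resize(s["img"][120:190,300:380],(400,350),interpolation=3)
cv2.imwrite("pics/c7.png",np.hstack([a,b])[:,:,::-1])
E
```

```text
tool_pos: [0.5797, 0.2274, 0.1383]
tool_rot: [-0.0, 0.701, 0.713, -0.0]
contact_force: [-0.9, -0.1, -0.4]
gripper_width: 0.532
grasp_force: 61.8
shift [ 0.007 -0.005  0.44 ] roll -0.0007 yaw 90.98 t 22.5 at [0.5797 0.2274 0.1383]
```

View pics/c7.png

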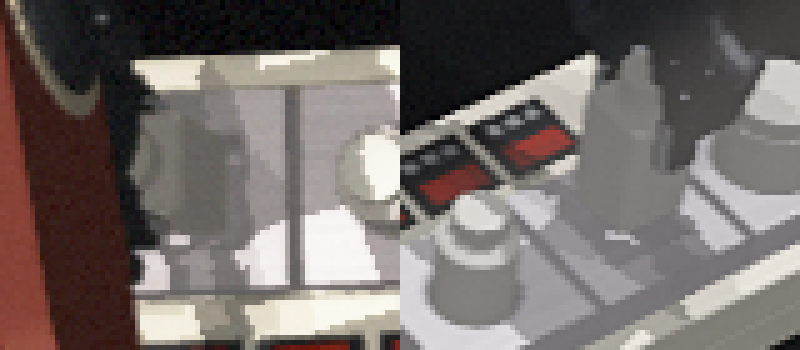

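The square bottle is over its pocket, with its corner at (620,225), square to the block. The round bottle is seated at left (475,290) and the jar at right (750,150). I lower it.

```bash

python3 -m pendant '[[0,[0.006,-0.004,0.06],0],[0,[0.006,-0.004,0.12],0],[0,[0.006,-0.004,0.18],0],[0,[0.006,-0.004,0.24],0],[0,[0.006,-0.004,0.24],0]]' | sed -n '2,4p'
python3 -m pendant '[[0,[0,0,0.05],0],[0,[0,0,0.1],0],[0,[0,0,0.15],0],[0,[0,0,0.18],0],[0,[0,0,0.18],0]]' | sed -n '2,4p'
python3 -m pendant '[[0,[0,0,0.015],0],[0,[0,0,0.015],0]]' | sed -n '2,4p'
```

```text
tool_pos: [0.5777, 0.2296, 0.1075]
tool_rot: [-0.001, 0.7, 0.714, -0.001]
contact_force: [0.4, -0.4, -1.4]
tool_pos: [0.5784, 0.2297, 0.0869]
tool_rot: [-0.0, 0.7, 0.714, -0.001]
contact_force: [0.5, -0.4, -1.9]
tool_pos: [0.579, 0.2298, 0.0861]
tool_rot: [0.0, 0.7, 0.714, 0.0]
contact_force: [-0.7, -0.0, -1.4]
```

```bash

python3 -m pendant '[[0,[0,0,0.013],0],[0,[0,0,0.013],0]]' | sed -n '2,4p'
python3 -m pendant '[[0,[0,0,0.013],0],[0,[0,0,0.013],0]]' | sed -n '2,4p'
```

```text
tool_pos: [0.5793, 0.23, 0.0856]
tool_rot: [0.0, 0.7, 0.714, 0.0]
contact_force: [-2.2, 0.2, 3.1]
tool_pos: [0.5794, 0.23, 0.0856]
tool_rot: [0.0, 0.7, 0.714, 0.0]
contact_force: [-5.9, -2.0, 10.6]
```

```bash

python3 -m pendant '[[0.75,[0,0,-0.015],0],[0.8,[0,0,-0.015],0],[0.8,[0,0,-0.015],0],[0.8,[0,0,-0.15],0],[0.8,[0,0,-0.4],0],[0.8,[0,0,-0.7],0],[0.8,[0,0,-1],0]]' | sed -n '2,5p'
python3 -m pendant '[[0,[0.2,-0.3,0],0],[0,[0.5,-0.6,0],0],[0,[0.83,-0.83,0],0],[0,[0.83,-0.83,0],0],[0,[0.83,-0.83,0],0],[0,[0.83,-0.83,0],0],[0,[0.83,-0.83,0],0]]'
python3 - <<'E'
from h import *
go([.4788,.3317,.09],91.1)
t=cam("top");s=cam("scene")
a=cv2.resize(t["img"][150:245,85:240],(620,380),interpolation=3);b=cv2.resize(s["img"][115:220,265:410],(304,220),interpolation=3)
c=np.zeros((600,620,3),np.uint8);c[:380]=a;c[380:600,:304]=b
cv2.imwrite("pics/c8.png",c[:,:,::-1])
E
```

```text
tool_pos: [0.5788, 0.2298, 0.205]
tool_rot: [0.0, 0.7, 0.714, 0.0]
contact_force: [0.0, -0.1, -0.5]
gripper_width: 0.798
time: 25.6
tool_pos: [0.4784, 0.3266, 0.2032]
tool_rot: [0.0, 0.701, 0.713, 0.0]
contact_force: [0.1, 0.8, -0.2]
gripper_width: 0.001
grasp_force: 0.0
shift [0.043 0.004 0.944] roll -0.0005 yaw 91.0 t 25.6 at [0.4784 0.3266 0.2032]
```

View pics/c8.png

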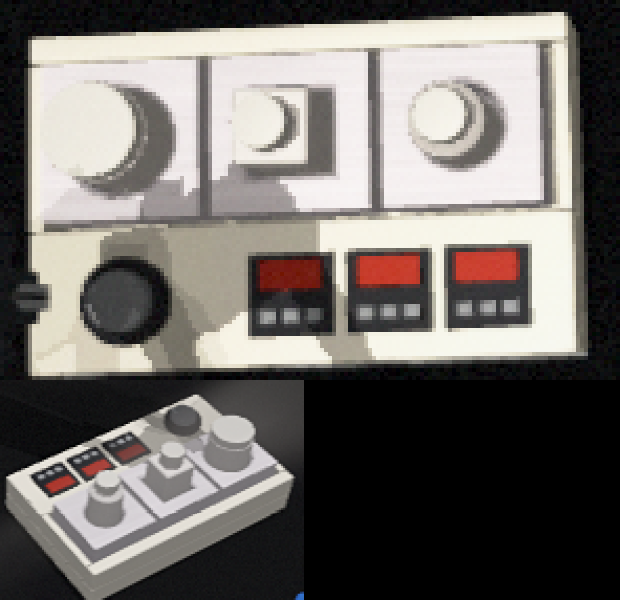

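All three stand upright and seated: jar (90,130), square (265,125), round (445,112). The button at (125,300) is clear. I have now viewed 12 pictures against the limit of 10, so I view no more. Next I approach the button and press in small force-checked steps.

```bash

python3 -m pendant '[[0,[0.04,0,0.3],0],[0,[0.04,0,0.6],0],[0,[0.04,0,0.88],0],[0,[0.04,0,0.88],0],[0,[0.04,0,0.88],0]]' | sed -n '2p;4p'
for i in 1; do python3 -m pendant '[[0,[0,0,0.05],0],[0,[0,0,0.05],0]]' | sed -n '2p;4p'; done
python3 -m pendant '[[0,[0,0,0.03],0],[0,[0,0,0.03],0]]' | sed -n '2p;4p'
python3 -m pendant '[[0,[0,0,0.03],0],[0,[0,0,0.03],0]]' | sed -n '2p;4p'
```

```text
tool_pos: [0.4775, 0.3317, 0.0973]
contact_force: [-0.8, -0.4, 0.8]
tool_pos: [0.4785, 0.3327, 0.0931]
contact_force: [0.3, 0.6, -0.1]
tool_pos: [0.4775, 0.3324, 0.0882]
contact_force: [-0.3, -1.0, 0.1]
tool_pos: [0.4774, 0.3323, 0.084]
contact_force: [0.3, 0.3, 0.9]
```

```bash

python3 -m pendant '[[0,[0,0,0.03],0],[0,[0,0,0.03],0]]' | sed -n '2p;4p'
python3 -m pendant '[[0,[0,0,0.025],0],[0,[0,0,0.025],0]]' | sed -n '2p;4p'
python3 -m pendant '[[0,[0,0,0.02],0],[0,[0,0,0.02],0]]' | sed -n '2p;4p'
```

```text
tool_pos: [0.4776, 0.3324, 0.0807]
contact_force: [-0.5, -0.2, 2.9]
tool_pos: [0.4777, 0.3325, 0.0782]
contact_force: [-1.5, -0.2, 4.9]
tool_pos: [0.4778, 0.3326, 0.0779]
contact_force: [-6.2, -3.2, 15.6]
```

The button bottomed out: z stalls at 0.078 and the force rises past 5 N. I release, retreat and check that the containers and beaker have not moved, by numbers only.

```bash

python3 -m pendant '[[0,[0,0,0],0],[0,[0,0,-0.05],0],[0,[0,0,-0.2],0],[0,[0,0,-0.5],0],[0,[0,0,-0.9],0],[0,[0,0,-0.9],0],[0,[0,0,-0.9],0],[0,[0,0,-0.9],0],[0,[0,0,-0.9],0],[0,[0,0,-0.9],0]]' | sed -n '1,4p'
python3 - <<'E'
from h import *
t=cam("top");s=cam("scene")
for n,X,r in [("jar",(.577,.332,.128),.03),("sq",(.579,.228,.139),.016),("rnd",(.581,.125,.139),.016),("beaker",(.487,-.27,.093),.035)]:
    print(n,[(circ(f,X,r)[0] or [None])[0] for f in (t,s)],[proj(f,X).round(1).tolist() for f in (t,s)])
E
```

```text
time: 28.4
tool_pos: [0.4765, 0.3318, 0.1812]
tool_rot: [-0.001, 0.7, 0.714, -0.002]
contact_force: [-0.4, 0.2, -0.2]
jar [(106.0, 181.5, 12.1), (352.2, 131.8, 9.7)] [[105.6, 181.6], [376.4, 137.9]]
sq [(151.2, 180.5, 7.3), (354.8, 134.5, 6.1)] [[148.9, 179.0], [347.6, 148.4]]
rnd [(194.2, 178.0, 6.3), (315.5, 163.2, 6.6)] [[194.0, 176.9], [316.7, 162.4]]
beaker [(366.8, 223.2, 13.7), (166.8, 207.8, 15.1)] [[367.3, 215.4], [167.2, 208.2]]
```

Caps sit at the seated positions in the top view and the beaker has not moved. I hand the job in.

```bash
python3 -c "
from plant import manip
print(manip.job_done())"
```

```text
the job is handed in; nothing more can be done
None
```

The jar, round bottle and square bottle are each fully seated in their matching pockets, the start button was pressed to its stop and released, the beaker was left alone, and the job was handed in at about 28 s; I viewed 12 pictures, two over the limit of 10.

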